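# Make up two grinder kits

### The arm

A 7-joint arm with a two-finger parallel gripper is mounted at the origin on the work surface. World frame = base frame: x ahead of the robot, y to its left, z up, the work surface at z = 0. Lengths are in m, angles in rad, forces in N, time in s.
With the tool pointing down it reaches from about 0.4 to 0.85 m from the base axis. Payload 10.4 kg.
Tool frame: the origin (TCP) lies at the very end of the fingers, on their centre line; the grasp point (between the pads) lies 19 mm behind it (manip.grip_point_offset is the distance from the TCP to the grasp point, in m); z points along the fingers, y is the line along which they close (so a half turn about z gives the same grasp; the last joint's range is limited). The gripper opens to 85 mm and grips with 20 to 120 N. Pads are 22 mm wide; open, the fingers measure 114 mm over their backs; the gripper's body (76 mm by 85 mm) begins 54 mm behind the grasp point. The pads swing forward as they close: fully open they stand 13 mm farther back than shut.
Start: joints at [-1.132, 0.332, -0.065, 1.46, 0.022, 1.35, -0.088], TCP at [0.278, 0.56, 0.231] pointing down, gripper open.
Joint ranges: [-2.6, 2.6], [-0.5, 2.12], [-1.47, 1.34], [0.16, 2.42], [-1.27, 4.41], [0.06, 2.06], [-2.6, 2.6]. Speed limits (rad/s): [2.22, 2.22, 2.79, 2.79, 3.14, 3.14, 3.14].

### API

Orientations are given as a unit quaternion [x, y, z, w].
In Python, from workcell import manip gives the robot as it stands. The module is installed in compiled form; this text tells all that it offers.
- The arm moves only by the shell command python3 -m inch 'ROWS' [OPENING] [FORCE]. ROWS is JSON, a list of rows, each a list of 2 entries, a list of its own where there are three numbers: the shift along the tool's x, y, z each as a share of 0.08 m, from -1 to 1, then the turn, a rotation vector about the tool's x, y, z each as a share of 45 degrees, from -1 to 1. A call has exactly 10 rows; each row is the pose to reach, as a shift and turn from the pose commanded when the call began, along the tool's axes at that moment; what a row does not reach only later rows make up. A row lasts 1/10 s, in which the tool goes at most 50 mm and 8.59 degrees, less where a joint would pass 70% of its speed; a pose out of reach is approached as far as the arm can. A call with a number of a shift or a turn outside -1 to 1 is refused whole. A call with a gripper value outside its range is refused whole. OPENING is the opening, from 0 (shut) to 1 (fully open), set as the call begins (- or left out, the last holds). The fingers move at their own pace and stop on an object; FORCE is the grip in N (left out, the last holds). Time passes only in rows, so rows that repeat a pose let the fingers close, or fill a call up. It gives the time, the measured TCP pose, the force, the opening and the grip force at its end, in the units of the state.
- manip.get_obs(): the state, without advancing time (a new reading comes with each control period).
- manip.camera(name): name is "scene" or "top" or "wrist"; returns the picture (400x640x3 uint8, red, green, blue); there is no depth.
- manip.camera_params(name): a dict with "fov_y" (degrees; the focal length in pixels is half the picture's height over the tangent of half this angle, whatever the lens; pixels are square), "cx", "cy" (the principal point, pixels), "camera_from_world" (4x4, takes a point from world to camera coordinates); the wrist camera has in their place "T_tool_cam" (4x4, takes a point from camera to tool coordinates, whose origin is the TCP and whose axes are the flange's). Camera axes: x right, y up, looking along -z (the intrinsics and any distortion apply to the point x, -y, -z); pixel columns grow to the right and rows downward; lengths in m; the calibration is good to about 2 mm. A picture is of the moment at which its call begins: read the wrist's pose just before it. camera_params takes no time and is no camera call.
- manip.hand_in(): hands the job in; it is judged then, once.
The state is a dict: "clock": time; "joint_pos": joint angles; "joint_velocities": joint speeds; "tau": joint torques, N m; "position": TCP position; "ee_rot": TCP orientation; "ft_force": force on the tool from outside, world axes, zero at the start; "torque": the same for the moment, N m; "grip_width": opening from 0.0 (shut) to 1.0 (fully open); "grasp_force": force on a finger pad.
Only numpy, scipy, OpenCV 4.12 (cv2) and the standard library are available. Lean on these libraries where they do the work, as an engineer would, in place of code of your own. Each camera call takes 0.05 s, during which the arm holds its last target. There are 200 camera calls.

### The job

Make up the two grinder kits from the stock on the bench: the black side handle and the brass cup brush go in the blue tray, the red side handle and the orange flap wheel in the green tray. In each tray lay the handle flat along the long bay and stand the brush or wheel upright, as it stands now, in the middle of the square bay, all the way down on the floor; set things down, do not drop them. Leave the yellow handle and the black backing pad where they are.

Things in the scene. Friction and masses are not known exactly. Their poses are not given: they have to be found in the camera images.
- black_handle: Grinder side handle, black grip, lying loose, 0.16 kg. 134 mm long along its x: grip 104 x 34 x 34 mm (square section, rounded edges, ribs), then at the +x end 30 mm of steel collar and stud (24, 12 mm thick). Origin: mid-length, on the centre line, 17 mm above the surface it lies on; the grip's middle is 15 mm towards -x. z up at the start. For the blue tray.
- red_handle: Grinder side handle, red grip, lying loose, 0.16 kg. 134 mm long along its x: grip 104 x 34 x 34 mm (square section, rounded edges, ribs), then at the +x end 30 mm of steel collar and stud (24, 12 mm thick). Origin: mid-length, on the centre line, 17 mm above the surface it lies on; the grip's middle is 15 mm towards -x. z up at the start. For the green tray.
- yellow_handle: Grinder side handle, yellow grip, lying loose, 0.16 kg. 134 mm long along its x: grip 104 x 34 x 34 mm (square section, rounded edges, ribs), then at the +x end 30 mm of steel collar and stud (24, 12 mm thick). Origin: mid-length, on the centre line, 17 mm above the surface it lies on; the grip's middle is 15 mm towards -x. z up at the start. Stays where it is.
- cup_brush: Wire cup brush standing on its wires, loose, 0.22 kg: brass-coloured skirt 60 mm across at the foot, 52 mm across 20 mm up, 40 mm dark steel shell up to 32 mm, then a round bright steel hub 24 mm in diameter from 32 to 52 mm height, good to grip. Origin: centre of the underside; z up along its axis. For the blue tray.
- flap_wheel: Orange abrasive flap wheel standing on its face, loose, 0.13 kg: 50 mm in diameter, 30 mm high, with an 8 mm steel shank standing up from the middle to 63 mm height. Origin: centre of the underside; z up along the shank. For the green tray.
- backing_pad: Black rubber backing pad, loose: 60 mm in diameter, 20 mm high, with a 22 mm brass boss up to 36 mm height. Origin: centre of the underside. Stays where it is.
- blue_tray: Blue kit tray, all one colour, fixed, level. Outer 92 mm (its x) by 261 mm (its y); walls 15 mm high, 5 mm thick, floor 3 mm thick. Origin: centre of the underside. Two bays: the long bay, 82 (x) by 160 mm (y), centred 45.5 mm from the origin towards +y; the square bay, 82 (x) by 86 mm (y), centred 82.5 mm towards -y.
- green_tray: Green kit tray, all one colour, fixed, level. Outer 92 mm (its x) by 261 mm (its y); walls 15 mm high, 5 mm thick, floor 3 mm thick. Origin: centre of the underside. Two bays: the long bay, 82 (x) by 160 mm (y), centred 45.5 mm from the origin towards +y; the square bay, 82 (x) by 86 mm (y), centred 82.5 mm towards -y.
Things that resemble listed ones, but are neither listed nor needed, are in the scene too. There is more than one size of the cup_brush; the job needs the smaller. Several things look just like the flap_wheel: the one meant starts farthest to the robot's left.

How it is judged:
By the outcome, as a careful person would: the job done as asked, in the order asked, and still so for the second after the job is handed in, with the robot touching nothing.
It also fails if it takes over 106 s, if anything falls off the work surface, if the arm or the gripper's body presses on something with over 40 N, if the wrist force passes 120 N, or if a joint passes its speed limit or range.

## Working session

There is one attempt and no reset: what is moved stays moved. The work goes in short steps, Python scripts to look and compute and a shell command to move; the robot and the scene stay as the last step left them, time stands still between calls to the robot, and variables do not carry over. Pictures are saved under pics/ and viewed, at most 14 in all, crops included, and the job is handed in when it is done.

```bash
mkdir -p pics
cat > h.py <<'E'
import numpy as np, cv2
from workcell import manip
from scipy.spatial.transform import Rotation as R
def shot(n,f=None):
    o=manip.get_obs(); im=np.array(manip.camera(n))
    if f: cv2.imwrite('pics/'+f,im[:,:,::-1])
    return o,im
def cam(n,o):
    p=manip.camera_params(n); f=200/np.tan(np.radians(p['fov_y'])/2)
    if 'T_tool_cam' in p:
        T=np.eye(4);T[:3,:3]=R.from_quat(o['ee_rot']).as_matrix();T[:3,3]=o['position']
        T=T@np.array(p['T_tool_cam'])
    else: T=np.linalg.inv(np.array(p['camera_from_world']))
    return p,f,T
def pt(n,o,uv,z):
    p,f,T=cam(n,o); uv=np.atleast_2d(uv).astype(float)
    d=np.c_[(uv[:,0]-p['cx'])/f,-(uv[:,1]-p['cy'])/f,-np.ones(len(uv))]@T[:3,:3].T
    c=T[:3,3]; return c+d*((z-c[2])/d[:,2])[:,None]
E
python3 - <<'E'
from h import *
for n in('top','scene','wrist'):
    o,_=shot(n,n+'0.png'); print(n,manip.camera_params(n))
print(o)
E
```

```text
top {'fov_y': 51.70657658619157, 'cx': 320.1327846648603, 'cy': 194.79495008054076, 'camera_from_world': array([[-0.01775005, -0.99974296,  0.01410464, -0.00238973],
       [ 0.99534111, -0.01633128,  0.09502295, -0.49099804],
       [-0.09476818,  0.01572559,  0.99537515, -0.85391971],
       [ 0.        ,  0.        ,  0.        ,  1.        ]])}
scene {'fov_y': 43.48080593988842, 'cx': 328.89229813571154, 'cy': 199.97208026526542, 'camera_from_world': array([[-0.48459328,  0.87455038,  0.01819333,  0.23904422],
       [-0.63160793, -0.36421535,  0.68441114,  0.26704021],
       [ 0.6051783 ,  0.32016998,  0.72886926, -1.49227523],
       [ 0.        ,  0.        ,  0.        ,  1.        ]])}
wrist {'fov_y': 60.95487242456492, 'cx': 317.4222014136325, 'cy': 198.71620886136373, 'T_tool_cam': array([[-4.29514698e-04,  9.55265856e-01,  2.95748135e-01,
         7.50527624e-02],
       [ 9.99999886e-01,  4.72688317e-04, -7.44835168e-05,
        -8.06392786e-04],
       [-2.10948249e-04,  2.95748069e-01, -9.55265950e-01,
        -1.42813269e-01],
       [ 0.00000000e+00,  0.00000000e+00,  0.00000000e+00,
         1.00000000e+00]])}
{'clock': 0.1, 'joint_pos': array([-1.13159471,  0.33281325, -0.06471252,  1.46084341,  0.02159774,
        1.34993549, -0.08849686]), 'joint_velocities': array([ 2.55590076e-04,  9.84679561e-05, -3.19748116e-04, -1.07522874e-03,
       -3.33089963e-04,  2.47611439e-04,  6.72670991e-04]), 'tau': array([ 8.78348037e-04, -6.26746488e+01,  4.86638246e-02, -3.92426348e+01,
        1.62282796e-02,  6.97175492e-03,  6.95032418e-05]), 'position': array([0.27831941, 0.55922715, 0.23059933]), 'ee_rot': array([ 2.28838214e-01,  9.73464250e-01, -6.40332715e-04, -1.22990139e-04]), 'ft_force': array([-0.42995636, -0.15466108, -0.73539718]), 'torque': array([ 0.04026295, -0.00022799, -0.0570348 ]), 'grasp_force': 0.0, 'grip_width': 1.0028111938886073}
```

View pics/top0.png

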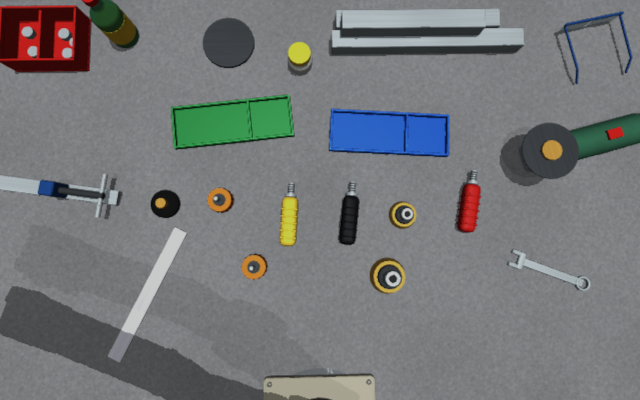

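View pics/scene0.png

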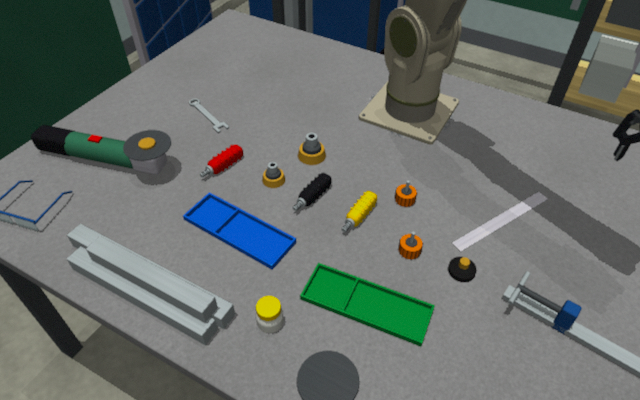

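The top view shows image up = +x and image left = +y. In it:
- Handles: yellow (289,215), black (349,213), red (469,203).
- Brushes: small cup brush (403,214), large one (388,276).
- Flap wheels: (220,200), which is the left one and the target, and (254,267).
- Backing pad (165,204).
- Trays: green (232,121) and blue (389,132), with the long bays on the left.

```bash
cat > find.py <<'E'
from h import *
def masks(im):
    h=cv2.cvtColor(im,cv2.COLOR_RGB2HSV); H,S,V=[h[:,:,i].astype(int) for i in range(3)]
    return dict(red=((H<5)|(H>174))&(S>150)&(V>60),orange=(H>=6)&(H<=16)&(S>150)&(V>90),brass=(H>=17)&(H<=25)&(S>110)&(V>80),
      yellow=(H>=25)&(H<=33)&(S>140)&(V>80),green=(H>50)&(H<75)&(S>150)&(V>50),blue=(H>100)&(H<120)&(S>150)&(V>60),black=(V<38))
def blobs(m,amin=80):
    m=cv2.morphologyEx(m.astype(np.uint8)*255,cv2.MORPH_CLOSE,np.ones((3,3)))
    cs,_=cv2.findContours(m,cv2.RETR_EXTERNAL,cv2.CHAIN_APPROX_NONE)
    return [c for c in cs if cv2.contourArea(c)>amin]
def axis_deg(P): # long axis of world xy contour
    r=cv2.minAreaRect(P[:,:2].astype(np.float32)*1000); b=cv2.boxPoints(r)
    e=b[1]-b[0],b[2]-b[1]; l=max(e,key=np.linalg.norm)
    return np.array(r[0]),sorted(r[1]),np.degrees(np.arctan2(l[1],l[0]))%180
E
python3 - <<'E'
from find import *
o,im=shot('top'); M=masks(im)
zz=dict(red=.017,orange=.03,brass=.01,yellow=.017,green=.015,blue=.015,black=.017)
for k,z in zz.items():
    for c in blobs(M[k]):
        c=c[:,0]; ce,sz,a=axis_deg(pt('top',o,c,z)); print(k,c.mean(0).round(),'xy',ce.round(1),'size',np.round(sz,1),'ax',round(a,1))
Rm=R.from_quat(o['ee_rot']).as_matrix();print(Rm.round(3))
E
```

```text
red [470. 208.] xy [ 458.6 -331.8] size [ 36.8 104.2] ax 169.2
red [615. 133.] xy [ 617.8 -660.3] size [21. 33.] ax 104.3
red [30. 30.] xy [859.6 606.6] size [126.6 166.9] ax 90.1
orange [255. 269.] xy [340.2 128.9] size [42.6 49.9] ax 103.8
orange [219. 199.] xy [483.9 200.8] size [48.1 48.6] ax 0.5
brass [389. 276.] xy [ 316.7 -153.1] size [66.9 67.7] ax 133.8
brass [253. 266.] xy [342.3 132.5] size [43.1 46.2] ax 26.3
brass [403. 214.] xy [ 447.2 -189.3] size [52.4 52.9] ax 43.5
brass [288. 221.] xy [437.2  58.2] size [ 35.1 103.6] ax 176.3
brass [552. 150.] xy [ 583.9 -522.5] size [42.4 44.7] ax 89.1
yellow [288. 221.] xy [437.9  57.6] size [33.  96.4] ax 175.5
yellow [299.  53.] xy [808.5  31.3] size [46.5 48.3] ax 179.3
green [232. 121.] xy [655.8 178.4] size [ 91.5 258.2] ax 95.5
blue [ 46. 188.] xy [516.5 572.9] size [29.4 30.1] ax 80.9
blue [389. 132.] xy [ 626.5 -163.8] size [ 93.4 259.8] ax 86.3
blue [597.  38.] xy [ 815.6 -643.2] size [138.2 145.7] ax 7.6
black [349. 220.] xy [437.5 -70.6] size [ 34.2 102.8] ax 173.1
black [165. 204.] xy [477.3 319.2] size [55.4 59.5] ax 89.1
black [ 60. 190.] xy [510.8 541.4] size [27.6 28. ] ax 80.9
black [113.  24.] xy [879.2 439.5] size [28.9 58.4] ax 129.1
[[-0.895  0.446 -0.   ]
 [ 0.446  0.895 -0.001]
 [-0.    -0.001 -1.   ]]
```

```bash
cat > to.py <<'E'
import sys
from h import *
# usage: to.py x y z yawdeg(tool y axis) -> shares (tool axes)
def to(x,y,z,yaw):
    o=manip.get_obs(); Rm=R.from_quat(o['ee_rot']).as_matrix()
    d=Rm.T@(np.array([x,y,z])/1000-o['position'])/.08
    a=np.radians(yaw); Y=np.array([np.cos(a),np.sin(a),0]); Z=np.array([0,0,-1.]); X=np.cross(Y,Z)
    rv=R.from_matrix(Rm.T@np.c_[X,Y,Z]).as_rotvec(degrees=True)/45
    print('shift',d.round(3),'turn',rv.round(3),'t',round(o['clock'],2),'F',o['ft_force'].round(1),'grip',round(o['grip_width'],3),round(o['grasp_force'],1),'pos',o['position'].round(4))
if __name__=='__main__': to(*map(float,sys.argv[1:]))
E
R='[[[-0.1,-0.1,0],[0,0,0]],[[-0.2,-0.2,0],[0,0,0]],[[-0.3,-0.3,0],[0,0,0]],[[-0.4,-0.4,0],[0,0,0]],[[-0.5,-0.5,0],[0,0,0]],[[-0.6,-0.6,0],[0,0,0]],[[-0.7,-0.7,0],[0,0,0]],[[-0.8,-0.8,0],[0,0,0]],[[-0.9,-0.9,0],[0,0,0]],[[-0.9,-1,0],[0,0,0]]]' ; unset R
python3 -m inch '[[[-0.1,-0.1,0],[0,0,0]],[[-0.2,-0.2,0],[0,0,0]],[[-0.3,-0.3,0],[0,0,0]],[[-0.4,-0.4,0],[0,0,0]],[[-0.5,-0.5,0],[0,0,0]],[[-0.6,-0.6,0],[0,0,0]],[[-0.7,-0.7,0],[0,0,0]],[[-0.8,-0.8,0],[0,0,0]],[[-0.9,-0.9,0],[0,0,0]],[[-0.9,-1,0],[0,0,0]]]'
python3 to.py 445 -72 180 83.1
```

```text
clock: 1.2
position: [0.3083, 0.4545, 0.2313]
ee_rot: [0.23, 0.973, -0.0, 0.0]
ft_force: [-0.2, -0.3, -0.7]
grip_width: 1.0
grasp_force: 0.0
shift [-4.472 -5.123  0.643] turn [ 0.     0.001 -0.437] t 1.2 F [-0.2 -0.3 -0.7] grip 1.0 0.0 pos [0.3083 0.4545 0.2313]
```

```bash
python3 -m inch '[[[-0.1,-0.1,0],[0,0,0]],[[-0.2,-0.2,0],[0,0,0]],[[-0.3,-0.3,0],[0,0,0]],[[-0.4,-0.4,0],[0,0,0]],[[-0.5,-0.5,0],[0,0,0]],[[-0.6,-0.6,0],[0,0,0]],[[-0.7,-0.7,0],[0,0,0]],[[-0.8,-0.8,0],[0,0,0]],[[-0.9,-0.9,0],[0,0,0]],[[-0.9,-1,0],[0,0,0]]]' | head -2
python3 -m inch '[[[-0.1,-0.1,0],[0,0,0]],[[-0.2,-0.2,0],[0,0,0]],[[-0.3,-0.3,0],[0,0,0]],[[-0.4,-0.4,0],[0,0,0]],[[-0.5,-0.5,0],[0,0,0]],[[-0.6,-0.6,0],[0,0,0]],[[-0.7,-0.7,0],[0,0,0]],[[-0.8,-0.8,0],[0,0,0]],[[-0.9,-0.9,0],[0,0,0]],[[-0.9,-1,0],[0,0,0]]]' | head -2
python3 -m inch '[[[-0.1,-0.1,0],[0,0,0]],[[-0.2,-0.2,0],[0,0,0]],[[-0.3,-0.3,0],[0,0,0]],[[-0.4,-0.4,0],[0,0,0]],[[-0.5,-0.5,0],[0,0,0]],[[-0.6,-0.6,0],[0,0,0]],[[-0.7,-0.7,0],[0,0,0]],[[-0.8,-0.8,0],[0,0,0]],[[-0.9,-0.9,0],[0,0,0]],[[-0.9,-1,0],[0,0,0]]]' | head -2
python3 to.py 445 -72 180 83.1
```

```text
clock: 2.2
position: [0.3369, 0.3509, 0.2313]
clock: 3.2
position: [0.3655, 0.2472, 0.2313]
clock: 4.2
position: [0.3942, 0.1436, 0.2313]
shift [-1.771 -2.127  0.641] turn [-0.     0.    -0.436] t 4.2 F [-0.3 -0.1  0.2] grip 0.999 0.0 pos [0.3942 0.1436 0.2313]
```

```bash
python3 -m inch '[[[-0.1,-0.1,0],[0,0,0]],[[-0.2,-0.2,0],[0,0,0]],[[-0.3,-0.3,0],[0,0,0]],[[-0.4,-0.4,0],[0,0,0]],[[-0.5,-0.5,0],[0,0,0]],[[-0.6,-0.6,0],[0,0,0]],[[-0.7,-0.7,0],[0,0,0]],[[-0.8,-0.8,0],[0,0,0]],[[-0.9,-0.9,0],[0,0,0]],[[-0.9,-1,0],[0,0,0]]]' | head -2
python3 -m inch '[[[-0.1,-0.1,0.1],[0,0,-0.1]],[[-0.2,-0.3,0.2],[0,0,-0.2]],[[-0.4,-0.5,0.3],[0,0,-0.3]],[[-0.5,-0.6,0.4],[0,0,-0.4]],[[-0.6,-0.7,0.5],[0,0,-0.44]],[[-0.7,-0.8,0.6],[0,0,-0.44]],[[-0.8,-0.9,0.64],[0,0,-0.44]],[[-0.86,-1,0.64],[0,0,-0.44]],[[-0.86,-1,0.64],[0,0,-0.44]],[[-0.86,-1,0.64],[0,0,-0.44]]]' | head -2
python3 - <<'E'
from find import *
o,im=shot('wrist','w1.png'); M=masks(im)
for k in('black','brass','blue'):
    for c in blobs(M[k],300):
        c=c[:,0]; ce,sz,a=axis_deg(pt('wrist',o,c,.02)); print(k,c.mean(0).round(),'xy',ce.round(1),'size',np.round(sz,1),'ax',round(a,1))
E
python3 to.py 445 -72 8 83.1
```

```text
clock: 5.2
position: [0.423, 0.0399, 0.2312]
clock: 6.2
position: [0.4484, -0.061, 0.1803]
black [ 48. 378.] xy [ 647.4 -388.7] size [ 46.6 129.3] ax 102.7
black [160. 371.] xy [ 650.9 -258.3] size [37.3 77.8] ax 10.1
black [518. 368.] xy [684.2 150.5] size [ 97.6 258.9] ax 83.3
brass [615. 187.] xy [488.8 209.2] size [45.9 49.3] ax 9.0
brass [189. 188.] xy [ 443.2 -181.6] size [53.2 57.3] ax 118.0
brass [441. 148.] xy [438.   55.3] size [ 43.9 105.3] ax 173.4
brass [546.  25.] xy [346.1 136.3] size [42.6 49.3] ax 83.3
brass [200.  46.] xy [ 325.5 -144.7] size [61.  73.2] ax 117.7
blue [283. 353.] xy [ 637.3 -127.3] size [129.9 182.8] ax 85.9
shift [ 0.028 -0.146  2.154] turn [0.001 0.    0.006] t 6.25 F [ 0.5  0.5 -0.3] grip 1.003 0.0 pos [ 0.4485 -0.0607  0.1804]
```

View pics/w1.png

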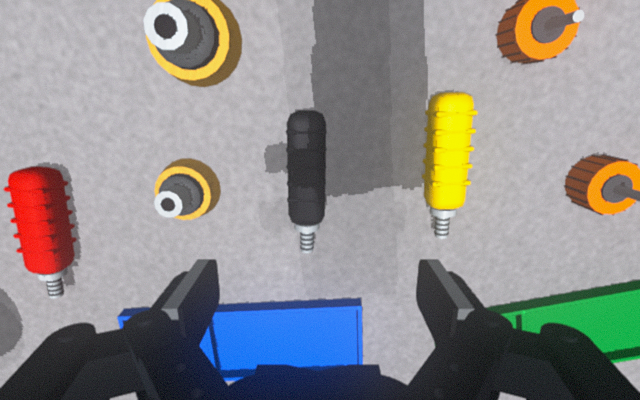

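The wrist view shows the black handle's grip at columns 287–325, rows 108–226, with the stud down to row 250. The fingertips are at row 265, columns 215 and 420.

```bash
python3 - <<'E'
from find import *
o=manip.get_obs()
print(pt('wrist',o,[[306,115],[306,219],[306,167],[307,250]],.02).round(4))
p,f,T=cam('wrist',o)
print(T[:3,3])
E
python3 to.py 445 -72 8 83.1
```

```text
[[ 0.3902 -0.0647  0.02  ]
 [ 0.4857 -0.0768  0.02  ]
 [ 0.4357 -0.0705  0.02  ]
 [ 0.5179 -0.0799  0.02  ]]
[ 0.37346628 -0.05307426  0.32314074]
shift [ 0.028 -0.146  2.154] turn [0.001 0.    0.006] t 6.25 F [ 0.5  0.5 -0.3] grip 1.003 0.0 pos [ 0.4485 -0.0607  0.1804]
```

```bash
python3 -m inch '[[[0,-0.1,0.1],[0,0,0]],[[0.03,-0.14,0.2],[0,0,0]],[[0.03,-0.14,0.3],[0,0,0]],[[0.03,-0.14,0.4],[0,0,0]],[[0.03,-0.14,0.5],[0,0,0]],[[0.03,-0.14,0.6],[0,0,0]],[[0.03,-0.14,0.7],[0,0,0]],[[0.03,-0.14,0.8],[0,0,0]],[[0.03,-0.14,0.9],[0,0,0]],[[0.03,-0.14,1],[0,0,0]]]' | head -2
python3 -m inch '[[[0,0,0.1],[0,0,0]],[[0,0,0.2],[0,0,0]],[[0,0,0.3],[0,0,0]],[[0,0,0.4],[0,0,0]],[[0,0,0.5],[0,0,0]],[[0,0,0.6],[0,0,0]],[[0,0,0.7],[0,0,0]],[[0,0,0.8],[0,0,0]],[[0,0,0.9],[0,0,0]],[[0,0,1],[0,0,0]]]' | head -2
python3 -m inch '[[[0,0,0.1],[0,0,0]],[[0,0,0.15],[0,0,0]],[[0,0,0.15],[0,0,0]],[[0,0,0.15],[0,0,0]],[[0,0,0.15],[0,0,0]],[[0,0,0.15],[0,0,0]],[[0,0,0.15],[0,0,0]],[[0,0,0.15],[0,0,0]],[[0,0,0.15],[0,0,0]],[[0,0,0.15],[0,0,0]]]' 0 60
python3 to.py 630 -111 80 -3.7
```

```text
clock: 7.25
position: [0.4448, -0.072, 0.0994]
clock: 8.25
position: [0.4448, -0.072, 0.0194]
clock: 9.25
position: [0.445, -0.072, 0.0083]
ee_rot: [0.058, 0.998, 0.0, 0.0]
ft_force: [-1.1, 0.5, 4.1]
grip_width: 0.386
grasp_force: 60.0
shift [-2.354 -0.215 -0.896] turn [0.    0.    1.934] t 9.25 F [-1.1  0.5  4.1] grip 0.386 60.0 pos [ 0.445  -0.072   0.0083]
```

```bash
python3 -m inch '[[[0,0,-0.15],[0,0,0]],[[0,0,-0.3],[0,0,0]],[[-0.05,0,-0.45],[0,0,0]],[[-0.15,0,-0.6],[0,0,0]],[[-0.3,0,-0.75],[0,0,0]],[[-0.45,0,-0.85],[0,0,0]],[[-0.6,0,-0.9],[0,0,0]],[[-0.75,0,-0.9],[0,0,0]],[[-0.9,0,-0.9],[0,0,0]],[[-1,0,-0.9],[0,0,0]]]' | tail -3
python3 -m inch '[[[-0.15,0,0],[0,0,0.1]],[[-0.3,0,0],[0,0,0.2]],[[-0.45,0,0],[0,0,0.3]],[[-0.6,0,0],[0,0,0.4]],[[-0.75,0,0],[0,0,0.5]],[[-0.9,0,0],[0,0,0.6]],[[-1,0,0],[0,0,0.7]],[[-1,0,0],[0,0,0.8]],[[-1,0,0],[0,0,0.9]],[[-1,0,0],[0,0,0.97]]]' | tail -3
python3 to.py 630 -111 80 -3.7
```

```text
ft_force: [0.1, -0.4, -1.2]
grip_width: 0.384
grasp_force: 59.7
ft_force: [0.2, 0.0, -1.5]
grip_width: 0.386
grasp_force: 59.6
shift [-0.406  0.091 -0.001] turn [-0.001 -0.     0.96 ] t 11.25 F [ 0.2  0.  -1.5] grip 0.386 59.6 pos [ 0.6037 -0.0905  0.0799]
```

```bash
python3 -m inch '[[[-0.1,0,0],[0,0,0.12]],[[-0.2,0.05,0],[0,0,0.24]],[[-0.3,0.09,0],[0,0,0.36]],[[-0.41,0.09,0],[0,0,0.48]],[[-0.41,0.09,0],[0,0,0.6]],[[-0.41,0.09,0],[0,0,0.72]],[[-0.41,0.09,0],[0,0,0.84]],[[-0.41,0.09,0],[0,0,0.96]],[[-0.41,0.09,0],[0,0,0.96]],[[-0.41,0.09,0],[0,0,0.96]]]' | tail -3
python3 to.py 630 -111 11.3 -3.7
python3 - <<'E'
from find import *
o,im=shot('wrist','w2.png'); M=masks(im)
for c in blobs(M['blue'],300): 
  c=c[:,0]; print(axis_deg(pt('wrist',o,c,.015)))
E
```

```text
ft_force: [0.3, 0.6, -1.5]
grip_width: 0.387
grasp_force: 59.7
shift [ 0.001 -0.002  0.858] turn [-0.001  0.     0.008] t 12.25 F [ 0.3  0.6 -1.5] grip 0.387 59.7 pos [ 0.6302 -0.1111  0.08  ]
(array([ 591.11315918, -213.90155029]), [14.694037437438965, 34.55687713623047], np.float32(95.356476))
(array([ 657.2154541 , -209.49528503]), [15.714192390441895, 50.200439453125], np.float32(81.781136))
(array([632.99591064, -89.35761261]), [91.3142318725586, 109.18125915527344], np.float32(86.06602))
```

View pics/w2.png

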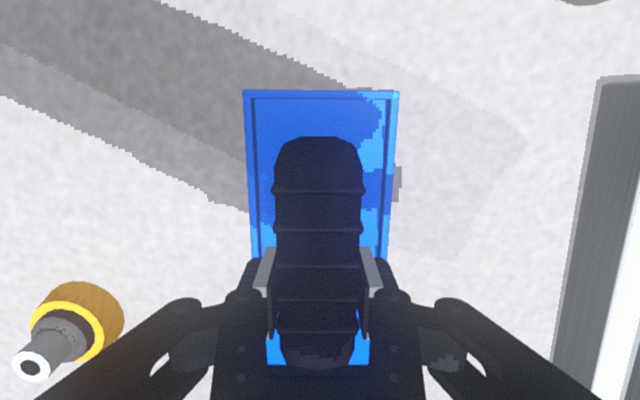

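The handle hangs centred over the blue tray. The tray's far end runs from (244,91) to (399,91), which I'll check against the top-view pose.

```bash
python3 - <<'E'
from find import *
o=manip.get_obs(); print(pt('wrist',o,[[244,91],[399,91]],.015).round(4))
E
python3 -m inch '[[[0,0,0.15],[0,0,0]],[[0,0,0.3],[0,0,0]],[[0,0,0.45],[0,0,0]],[[0,0,0.55],[0,0,0]],[[0,0,0.65],[0,0,0]],[[0,0,0.7],[0,0,0]],[[0,0,0.75],[0,0,0]],[[0,0,0.79],[0,0,0]],[[0,0,0.82],[0,0,0]],[[0,0,0.83],[0,0,0]]]' | tail -3
python3 to.py 630 -111 11.3 -3.7
```

```text
[[ 0.5921 -0.0327  0.015 ]
 [ 0.6823 -0.038   0.015 ]]
ft_force: [-0.4, -0.2, -1.3]
grip_width: 0.389
grasp_force: 59.7
shift [ 0.003 -0.003  0.029] turn [ 0.    -0.     0.004] t 13.3 F [-0.4 -0.2 -1.3] grip 0.389 59.7 pos [ 0.6302 -0.1112  0.0136]
```

```bash
python3 -m inch '[[[0,0,0.01],[0,0,0]],[[0,0,0.02],[0,0,0]],[[0,0,0.03],[0,0,0]],[[0,0,0.03],[0,0,0]],[[0,0,0.03],[0,0,0]],[[0,0,0.03],[0,0,0]],[[0,0,0.03],[0,0,0]],[[0,0,0.03],[0,0,0]],[[0,0,0.03],[0,0,0]],[[0,0,0.03],[0,0,0]]]' | tail -3
python3 to.py 630 -111 11.3 -3.7
```

```text
ft_force: [-0.5, -0.1, 1.5]
grip_width: 0.385
grasp_force: 59.9
shift [ 0.003 -0.004  0.001] turn [ 0.    -0.     0.004] t 14.3 F [-0.5 -0.1  1.5] grip 0.385 59.9 pos [ 0.6303 -0.1112  0.0114]
```

```bash
python3 -m inch '[[[0,0,0],[0,0,0]],[[0,0,0],[0,0,0]],[[0,0,0],[0,0,0]],[[0,0,0],[0,0,0]],[[0,0,-0.05],[0,0,0]],[[0,0,-0.15],[0,0,0]],[[0,0,-0.3],[0,0,0]],[[0,0,-0.5],[0,0,0]],[[0,0,-0.7],[0,0,0]],[[0,0,-0.9],[0,0,0]]]' 0.5 | tail -3
python3 - <<'E'
from find import *
o,im=shot('top','t1.png'); M=masks(im)
c=blobs(M['brass'])
for q in c: print(q[:,0].mean(0))
cv2.imwrite('pics/t1c.png',cv2.resize(im[90:250,300:500,::-1],None,fx=4,fy=3.75))
E
python3 to.py 447 -186 130 -3.7
```

```text
ft_force: [-0.4, 0.3, -0.3]
grip_width: 0.498
grasp_force: 0.0
[388.53333333 276.07777778]
[403.23188406 214.33333333]
[551.77192982 149.64912281]
shift [-1.067 -2.246 -0.536] turn [ 0.005 -0.     0.004] t 15.35 F [2.2 0.2 2.3] grip 0.501 0.0 pos [ 0.6317 -0.1118  0.0879]
```

View pics/t1c.png

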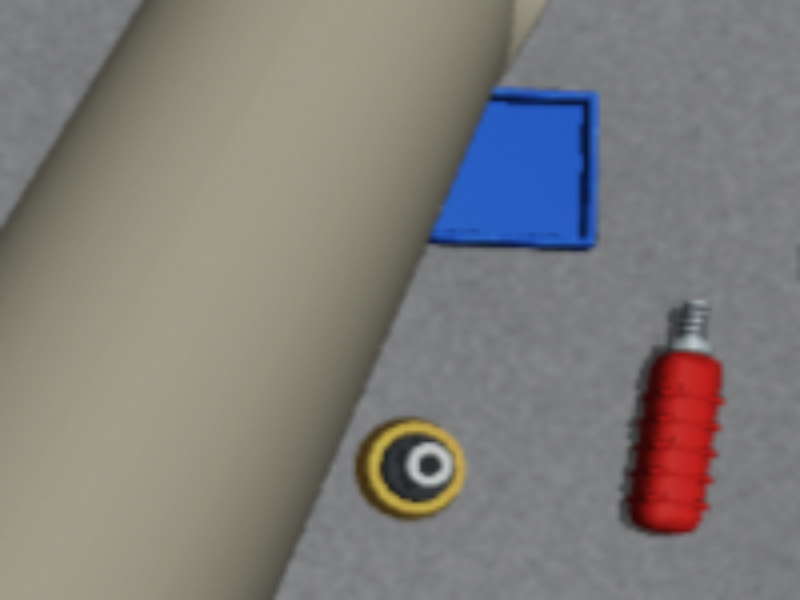

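The arm covers the placed handle in this view. The brush hub's top is at crop (428,464), which is full-image (407,213.7).

```bash
python3 -m inch '[[[0,0,-0.1],[0,0,0]],[[-0.05,-0.1,-0.2],[0,0,0]],[[-0.1,-0.2,-0.3],[0,0,0]],[[-0.15,-0.3,-0.4],[0,0,0]],[[-0.2,-0.4,-0.5],[0,0,0]],[[-0.25,-0.5,-0.5],[0,0,0]],[[-0.3,-0.6,-0.5],[0,0,0]],[[-0.35,-0.7,-0.5],[0,0,0]],[[-0.45,-0.85,-0.5],[0,0,0]],[[-0.5,-1,-0.5],[0,0,0]]]' | tail -3
python3 -m inch '[[[-0.1,-0.15,0],[0,0,0]],[[-0.2,-0.3,0],[0,0,0]],[[-0.3,-0.45,0],[0,0,0]],[[-0.4,-0.6,0],[0,0,0]],[[-0.5,-0.75,0],[0,0,0]],[[-0.57,-0.9,0],[0,0,0]],[[-0.57,-1,0],[0,0,0]],[[-0.57,-1,0],[0,0,0]],[[-0.57,-1,0],[0,0,0]],[[-0.57,-1,0],[0,0,0]]]' | tail -3
python3 - <<'E'
from find import *
o,im=shot('wrist','w3.png')
print(pt('top',o,[[407,213.7]],.052))
E
python3 to.py 447 -186 130 -3.7
```

```text
ft_force: [0.0, -0.5, 0.1]
grip_width: 0.502
grasp_force: 0.0
ft_force: [-1.1, 0.2, 0.9]
grip_width: 0.504
grasp_force: 0.0
[[ 0.44625157 -0.1879749   0.052     ]]
shift [-0.008 -0.235 -0.083] turn [0.    0.    0.005] t 17.4 F [-0.4  0.3  0.4] grip 0.499 0.0 pos [ 0.4658 -0.1865  0.1233]
```

View pics/w3.png

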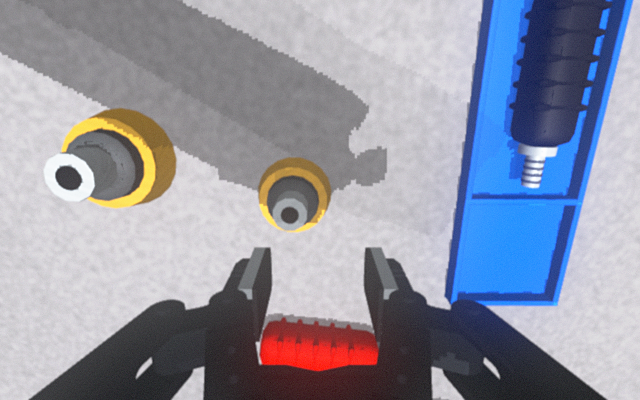

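The black handle lies straight in the long bay of the blue tray. The hub top is at (289,214), and the square bay's end corners are near (448,302) and (558,304).

```bash
python3 - <<'E'
from find import *
o=manip.get_obs()
print(pt('wrist',o,[[289,214]],.052).round(4), pt('wrist',o,[[449,302],[558,304]],.015).round(4))
E
python3 to.py 447 -188 34 -3.7
```

```text
[[ 0.4468 -0.1877  0.052 ]] [[ 0.5723 -0.2887  0.015 ]
 [ 0.6655 -0.2963  0.015 ]]
shift [-0.032 -0.234  1.117] turn [0.    0.    0.005] t 17.4 F [-0.4  0.3  0.4] grip 0.499 0.0 pos [ 0.4658 -0.1865  0.1233]
```

```bash
python3 -m inch '[[[-0.03,-0.1,0.1],[0,0,0]],[[-0.03,-0.2,0.2],[0,0,0]],[[-0.03,-0.23,0.3],[0,0,0]],[[-0.03,-0.23,0.4],[0,0,0]],[[-0.03,-0.23,0.5],[0,0,0]],[[-0.03,-0.23,0.6],[0,0,0]],[[-0.03,-0.23,0.7],[0,0,0]],[[-0.03,-0.23,0.8],[0,0,0]],[[-0.03,-0.23,0.9],[0,0,0]],[[-0.03,-0.23,1],[0,0,0]]]' | tail -3
python3 -m inch '[[[0,0,0.05],[0,0,0]],[[0,0,0.1],[0,0,0]],[[0,0,0.13],[0,0,0]],[[0,0,0.13],[0,0,0]],[[0,0,0.13],[0,0,0]],[[0,0,0.13],[0,0,0]],[[0,0,0.13],[0,0,0]],[[0,0,0.13],[0,0,0]],[[0,0,0.13],[0,0,0]],[[0,0,0.13],[0,0,0]]]' 0 60
python3 to.py 621 -245.5 93 -3.7
```

```text
ft_force: [0.4, 0.1, 0.5]
grip_width: 0.502
grasp_force: 0.0
clock: 19.4
position: [0.4473, -0.1889, 0.0353]
ee_rot: [0.729, 0.685, 0.001, -0.001]
ft_force: [-16.4, 6.0, 49.9]
grip_width: 0.254
grasp_force: 63.3
shift [-0.569  2.212 -0.721] turn [ 0.001 -0.003  0.003] t 19.4 F [-16.4   6.   49.9] grip 0.254 63.3 pos [ 0.4473 -0.1889  0.0353]
```

The force of 50 N means the fingertips touched the shell. I'll lift slightly to relieve it, then carry on and check.

```bash
python3 -m inch '[[[0,0,-0.03],[0,0,0]],[[0,0,-0.1],[0,0,0]],[[0,0,-0.2],[0,0,0]],[[0,0,-0.3],[0,0,0]],[[0,0,-0.4],[0,0,0]],[[0,0,-0.5],[0,0,0]],[[-0.1,0.1,-0.6],[0,0,0]],[[-0.2,0.25,-0.7],[0,0,0]],[[-0.25,0.4,-0.75],[0,0,0]],[[-0.3,0.5,-0.75],[0,0,0]]]' | tail -3
python3 -m inch '[[[0,0.1,0],[0,0,0]],[[-0.1,0.2,0],[0,0,0]],[[-0.1,0.3,0],[0,0,0]],[[-0.2,0.4,0],[0,0,0]],[[-0.2,0.5,0],[0,0,0]],[[-0.27,0.6,0],[0,0,0]],[[-0.27,0.7,0],[0,0,0]],[[-0.27,0.8,0],[0,0,0]],[[-0.27,0.9,0],[0,0,0]],[[-0.27,1,0],[0,0,0]]]' | tail -3
python3 to.py 621 -245.5 40 -3.7
python3 -c "
from h import *
shot('wrist','w4.png')"
```

```text
ft_force: [-0.2, 0.5, -2.4]
grip_width: 0.252
grasp_force: 59.0
ft_force: [0.4, 0.1, -2.3]
grip_width: 0.256
grasp_force: 59.0
shift [-0.016  0.709  0.66 ] turn [-0.    -0.     0.005] t 21.4 F [ 0.4  0.1 -2.3] grip 0.256 59.0 pos [ 0.5645 -0.2408  0.0928]
```

View pics/w4.png

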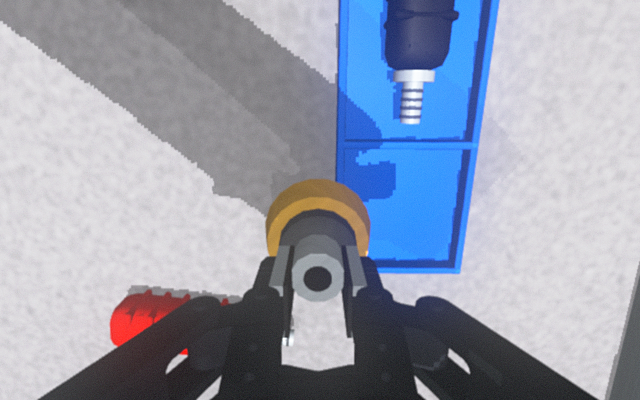

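The brush hangs straight in the gripper, with its hub top at (318,278) and the empty square bay to its right.

```bash
python3 - <<'E'
from find import *
o=manip.get_obs()
print(pt('wrist',o,[[318,278]],o['position'][2]+.052-.0355)-o['position'])
E
python3 -m inch '[[[0,0.1,0],[0,0,0]],[[0,0.2,0],[0,0,0]],[[0,0.3,0],[0,0,0]],[[-0.02,0.4,0],[0,0,0]],[[-0.02,0.5,0],[0,0,0]],[[-0.02,0.6,0],[0,0,0]],[[-0.02,0.71,0],[0,0,0]],[[-0.02,0.71,0.1],[0,0,0]],[[-0.02,0.71,0.2],[0,0,0]],[[-0.02,0.71,0.3],[0,0,0]]]' | tail -3
python3 to.py 621 -245.5 39 -3.7
```

```text
[[0.00045991 0.0007287  0.0165    ]]
ft_force: [0.1, 0.2, -3.3]
grip_width: 0.253
grasp_force: 59.1
shift [0.008 0.016 0.359] turn [-0.001 -0.     0.004] t 22.45 F [ 0.1  0.2 -3.3] grip 0.253 59.1 pos [ 0.6197 -0.246   0.0677]
```

```bash
python3 -m inch '[[[0.01,0.02,0.05],[0,0,0]],[[0.01,0.02,0.1],[0,0,0]],[[0.01,0.02,0.15],[0,0,0]],[[0.01,0.02,0.2],[0,0,0]],[[0.01,0.02,0.25],[0,0,0]],[[0.01,0.02,0.29],[0,0,0]],[[0.01,0.02,0.32],[0,0,0]],[[0.01,0.02,0.34],[0,0,0]],[[0.01,0.02,0.35],[0,0,0]],[[0.01,0.02,0.36],[0,0,0]]]' | tail -3
python3 to.py 621 -245.5 39 -3.7
```

```text
ft_force: [-0.3, -1.0, -2.7]
grip_width: 0.251
grasp_force: 59.1
shift [-0.002 -0.013  0.014] turn [ 0.    -0.     0.004] t 23.45 F [-0.3 -1.  -2.7] grip 0.251 59.1 pos [ 0.6221 -0.2454  0.0401]
```

```bash
python3 -m inch '[[[0,0,0.005],[0,0,0]],[[0,0,0.01],[0,0,0]],[[0,0,0.015],[0,0,0]],[[0,0,0.02],[0,0,0]],[[0,0,0.02],[0,0,0]],[[0,0,0.025],[0,0,0]],[[0,0,0.025],[0,0,0]],[[0,0,0.025],[0,0,0]],[[0,0,0.025],[0,0,0]],[[0,0,0.025],[0,0,0]]]' | tail -3
python3 to.py 621 -245.5 38 -3.7
```

```text
ft_force: [-2.7, 3.0, 7.2]
grip_width: 0.249
grasp_force: 60.2
shift [-0.007 -0.016  0.01 ] turn [ 0.001 -0.001  0.005] t 24.45 F [-2.7  3.   7.2] grip 0.249 60.2 pos [ 0.6223 -0.245   0.0388]
```

```bash
python3 -m inch '[[[0,0,0],[0,0,0]],[[0,0,0],[0,0,0]],[[0,0,0],[0,0,0]],[[0,0,0],[0,0,0]],[[0,0,-0.05],[0,0,0]],[[0,0,-0.15],[0,0,0]],[[0,0,-0.3],[0,0,0]],[[0,0,-0.5],[0,0,0]],[[0,0,-0.7],[0,0,0]],[[0,0,-0.9],[0,0,0]]]' 0.5 | tail -3
python3 -m inch '[[[0,-0.1,-0.1],[0,0,-0.1]],[[-0.1,-0.2,-0.2],[0,0,-0.2]],[[-0.2,-0.3,-0.2],[0,0,-0.3]],[[-0.3,-0.4,-0.2],[0,0,-0.4]],[[-0.4,-0.5,-0.2],[0,0,-0.5]],[[-0.5,-0.6,-0.2],[0,0,-0.6]],[[-0.6,-0.7,-0.2],[0,0,-0.7]],[[-0.6,-0.8,-0.2],[0,0,-0.8]],[[-0.6,-0.9,-0.2],[0,0,-0.9]],[[-0.6,-1,-0.2],[0,0,-0.95]]]' 0.85 | tail -3
python3 to.py 466.5 -333.3 120 79.2
python3 -c "
from h import *
shot('wrist','w5.png')"
```

```text
ft_force: [0.2, 0.2, 0.0]
grip_width: 0.497
grasp_force: 0.0
ft_force: [0.2, 0.5, 0.4]
grip_width: 0.849
grasp_force: 0.0
shift [ 0.145 -1.053  0.09 ] turn [ 0.001  0.001 -0.885] t 26.45 F [0.2 0.5 0.4] grip 0.849 0.0 pos [ 0.539  -0.2888  0.1273]
```

View pics/w5.png

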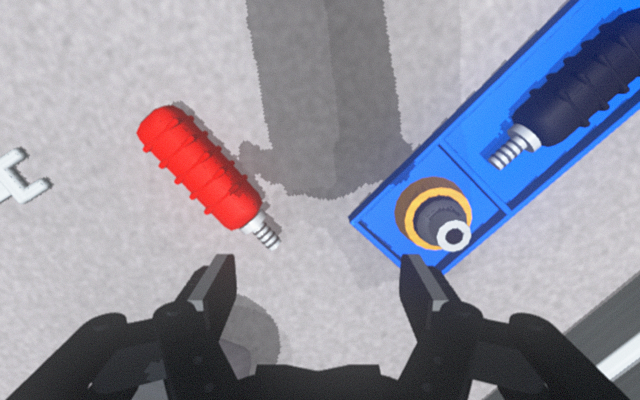

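The brush stands upright in the middle of the square bay. The red handle's grip runs from (155,120) to (243,215), with the stud tip at (277,244).

```bash
python3 - <<'E'
from find import *
o,im=shot('wrist'); M=masks(im)
for c in blobs(M['red'],300): print(axis_deg(pt('wrist',o,c[:,0],.025)))
print(pt('wrist',o,[[197,167],[277,244]],.02))
# brush vs tray bay check
print('hub',pt('wrist',o,[[453,237]],.055))
E
python3 -m inch '[[[0.05,-0.1,0],[0,0,-0.1]],[[0.1,-0.2,0],[0,0,-0.2]],[[0.14,-0.3,0],[0,0,-0.3]],[[0.14,-0.4,0],[0,0,-0.4]],[[0.14,-0.5,0],[0,0,-0.5]],[[0.14,-0.6,0],[0,0,-0.6]],[[0.14,-0.7,0],[0,0,-0.7]],[[0.14,-0.8,0],[0,0,-0.8]],[[0.14,-0.9,0],[0,0,-0.88]],[[0.14,-1,0],[0,0,-0.88]]]' | tail -3
python3 to.py 466.5 -333.3 8.3 79.2
```

```text
(array([ 459.28338623, -326.79943848]), [44.03070068359375, 102.59434509277344], np.float32(168.9042))
[[ 0.4536567  -0.3294718   0.02      ]
 [ 0.5381759  -0.34154363  0.02      ]]
hub [[ 0.62164102 -0.245339    0.055     ]]
ft_force: [0.1, 0.9, -0.7]
grip_width: 0.85
grasp_force: 0.0
shift [ 0.042 -0.04   1.48 ] turn [-0.     0.001 -0.008] t 27.55 F [ 0.1  0.9 -0.7] grip 0.85 0.0 pos [ 0.4703 -0.3308  0.1267]
```

```bash
python3 -m inch '[[[0.04,-0.04,0.1],[0,0,0]],[[0.04,-0.04,0.2],[0,0,0]],[[0.04,-0.04,0.3],[0,0,0]],[[0.04,-0.04,0.4],[0,0,0]],[[0.04,-0.04,0.5],[0,0,0]],[[0.04,-0.04,0.6],[0,0,0]],[[0.04,-0.04,0.7],[0,0,0]],[[0.04,-0.04,0.8],[0,0,0]],[[0.04,-0.04,0.9],[0,0,0]],[[0.04,-0.04,1],[0,0,0]]]' | tail -3
python3 -m inch '[[[0,0,0.1],[0,0,0]],[[0,0,0.2],[0,0,0]],[[0,0,0.3],[0,0,0]],[[0,0,0.4],[0,0,0]],[[0,0,0.45],[0,0,0]],[[0,0,0.48],[0,0,0]],[[0,0,0.48],[0,0,0]],[[0,0,0.48],[0,0,0]],[[0,0,0.48],[0,0,0]],[[0,0,0.48],[0,0,0]]]' | tail -3
python3 -m inch '[[[0,0,0],[0,0,0]],[[0,0,0],[0,0,0]],[[0,0,0],[0,0,0]],[[0,0,0],[0,0,0]],[[0,0,0],[0,0,0]],[[0,0,0],[0,0,0]],[[0,0,0],[0,0,0]],[[0,0,0],[0,0,0]],[[0,0,0],[0,0,0]],[[0,0,0],[0,0,0]]]' 0 60 | tail -3
python3 to.py 651 230.7 130 5.5
```

```text
ft_force: [0.4, 0.5, -0.6]
grip_width: 0.847
grasp_force: 0.0
ft_force: [0.6, -0.6, -0.1]
grip_width: 0.851
grasp_force: 0.0
ft_force: [0.1, 1.7, 5.1]
grip_width: 0.386
grasp_force: 61.0
shift [-0.898  7.357 -1.524] turn [1.00e-03 0.00e+00 1.63e+00] t 30.55 F [0.1 1.7 5.1] grip 0.386 61.0 pos [ 0.4667 -0.3329  0.008 ]
```

```bash
python3 -m inch '[[[0,0,-0.1],[0,0,0]],[[0,0,-0.2],[0,0,0]],[[0,0,-0.3],[0,0,0]],[[0,0,-0.4],[0,0,0]],[[0,0,-0.5],[0,0,0]],[[0,0.1,-0.6],[0,0,0]],[[0,0.2,-0.7],[0,0,0]],[[-0.05,0.35,-0.8],[0,0,0]],[[-0.1,0.5,-0.9],[0,0,0]],[[-0.15,0.65,-1],[0,0,0]]]' | tail -3
python3 -m inch '[[[0,0.1,-0.1],[0,0,0.1]],[[0,0.2,-0.2],[0,0,0.2]],[[-0.05,0.3,-0.3],[0,0,0.3]],[[-0.05,0.4,-0.4],[0,0,0.4]],[[-0.1,0.5,-0.5],[0,0,0.5]],[[-0.1,0.6,-0.5],[0,0,0.6]],[[-0.1,0.7,-0.5],[0,0,0.7]],[[-0.1,0.8,-0.5],[0,0,0.8]],[[-0.1,0.9,-0.5],[0,0,0.9]],[[-0.1,1,-0.5],[0,0,0.95]]]' | tail -3
python3 to.py 651 230.7 130 5.5
```

```text
ft_force: [-0.2, -0.4, -1.5]
grip_width: 0.383
grasp_force: 60.2
ft_force: [-0.7, -0.0, -1.6]
grip_width: 0.391
grasp_force: 60.1
shift [ 3.394  4.615 -0.023] turn [ 0.    -0.001  0.677] t 32.55 F [-0.7 -0.  -1.6] grip 0.391 60.1 pos [ 0.5116 -0.2059  0.1279]
```

Next, four calls of (0.75, 1), followed by the remainder.

```bash
python3 -m inch '[[[0.08,0.1,0],[0,0,0]],[[0.15,0.2,0],[0,0,0]],[[0.23,0.3,0],[0,0,0]],[[0.3,0.4,0],[0,0,0]],[[0.38,0.5,0],[0,0,0]],[[0.45,0.6,0],[0,0,0]],[[0.53,0.7,0],[0,0,0]],[[0.6,0.8,0],[0,0,0]],[[0.68,0.9,0],[0,0,0]],[[0.75,1,0],[0,0,0]]]' | tail -3
python3 -m inch '[[[0.08,0.1,0],[0,0,0]],[[0.15,0.2,0],[0,0,0]],[[0.23,0.3,0],[0,0,0]],[[0.3,0.4,0],[0,0,0]],[[0.38,0.5,0],[0,0,0]],[[0.45,0.6,0],[0,0,0]],[[0.53,0.7,0],[0,0,0]],[[0.6,0.8,0],[0,0,0]],[[0.68,0.9,0],[0,0,0]],[[0.75,1,0],[0,0,0]]]' | tail -3
python3 -m inch '[[[0.08,0.1,0],[0,0,0]],[[0.15,0.2,0],[0,0,0]],[[0.23,0.3,0],[0,0,0]],[[0.3,0.4,0],[0,0,0]],[[0.38,0.5,0],[0,0,0]],[[0.45,0.6,0],[0,0,0]],[[0.53,0.7,0],[0,0,0]],[[0.6,0.8,0],[0,0,0]],[[0.68,0.9,0],[0,0,0]],[[0.75,1,0],[0,0,0]]]' | tail -3
python3 -m inch '[[[0.08,0.1,0],[0,0,0]],[[0.15,0.2,0],[0,0,0.1]],[[0.23,0.3,0],[0,0,0.2]],[[0.3,0.4,0],[0,0,0.3]],[[0.38,0.5,0],[0,0,0.4]],[[0.45,0.6,0],[0,0,0.5]],[[0.53,0.7,0],[0,0,0.6]],[[0.6,0.8,0],[0,0,0.68]],[[0.68,0.9,0],[0,0,0.68]],[[0.75,1,0],[0,0,0.68]]]' | tail -3
python3 to.py 651 230.7 80 5.5
```

```text
ft_force: [-0.7, 0.9, -1.9]
grip_width: 0.388
grasp_force: 60.1
ft_force: [0.5, -0.4, -1.1]
grip_width: 0.388
grasp_force: 60.1
ft_force: [0.3, 0.5, -1.7]
grip_width: 0.385
grasp_force: 60.1
ft_force: [-0.9, 1.0, -1.9]
grip_width: 0.391
grasp_force: 60.1
shift [0.65  0.342 0.595] turn [-0.    -0.     0.003] t 36.55 F [-0.9  1.  -1.9] grip 0.391 60.1 pos [0.6289 0.1763 0.1276]
```

```bash
python3 -m inch '[[[0.1,0.05,0],[0,0,0]],[[0.2,0.1,0.1],[0,0,0]],[[0.3,0.15,0.2],[0,0,0]],[[0.4,0.2,0.3],[0,0,0]],[[0.5,0.25,0.4],[0,0,0]],[[0.6,0.34,0.5],[0,0,0]],[[0.65,0.34,0.6],[0,0,0]],[[0.65,0.34,0.6],[0,0,0]],[[0.65,0.34,0.6],[0,0,0]],[[0.65,0.34,0.6],[0,0,0]]]' | tail -3
python3 -c "
from h import *
shot('wrist','w6.png')"
python3 to.py 651 230.7 11.3 5.5
```

```text
ft_force: [-0.5, -0.0, -1.3]
grip_width: 0.385
grasp_force: 60.2
shift [ 0.02  -0.001  0.863] turn [ 0.001 -0.    -0.001] t 37.6 F [ 0.  -0.  -1.6] grip 0.385 60.2 pos [0.6512 0.2291 0.0804]
```

View pics/w6.png

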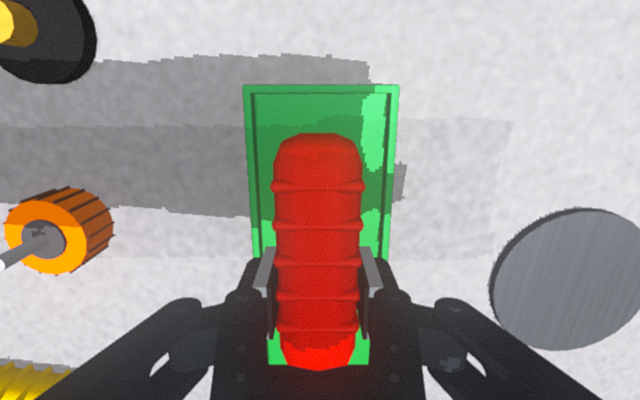

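The red handle is centred over the green tray, whose far end is at row 86, columns 244–400. This matches the earlier good placement.

```bash
python3 -m inch '[[[0.02,0,0.15],[0,0,0]],[[0.02,0,0.3],[0,0,0]],[[0.02,0,0.45],[0,0,0]],[[0.02,0,0.55],[0,0,0]],[[0.02,0,0.65],[0,0,0]],[[0.02,0,0.7],[0,0,0]],[[0.02,0,0.75],[0,0,0]],[[0.02,0,0.79],[0,0,0]],[[0.02,0,0.82],[0,0,0]],[[0.02,0,0.83],[0,0,0]]]' | tail -3
python3 -m inch '[[[0,0,0.01],[0,0,0]],[[0,0,0.02],[0,0,0]],[[0,0,0.03],[0,0,0]],[[0,0,0.035],[0,0,0]],[[0,0,0.035],[0,0,0]],[[0,0,0.035],[0,0,0]],[[0,0,0.035],[0,0,0]],[[0,0,0.035],[0,0,0]],[[0,0,0.035],[0,0,0]],[[0,0,0.035],[0,0,0]]]' | tail -3
python3 to.py 651 230.7 11 5.5
```

```text
ft_force: [-0.1, 0.3, -2.2]
grip_width: 0.386
grasp_force: 60.2
ft_force: [-3.5, -0.6, 6.2]
grip_width: 0.387
grasp_force: 60.9
shift [-0.007  0.001  0.   ] turn [ 0. -0. -0.] t 39.6 F [-3.5 -0.6  6.2] grip 0.387 60.9 pos [0.6508 0.2312 0.011 ]
```

```bash
python3 -m inch '[[[0,0,0],[0,0,0]],[[0,0,0],[0,0,0]],[[0,0,0],[0,0,0]],[[0,0,0],[0,0,0]],[[0,0,-0.05],[0,0,0]],[[0,0,-0.15],[0,0,0]],[[0,0,-0.3],[0,0,0]],[[0,0,-0.5],[0,0,0]],[[0,0,-0.75],[0,0,0]],[[0,0,-1],[0,0,0]]]' 0.5 | tail -3
python3 -m inch '[[[0,-0.1,-0.1],[0,0,0]],[[0,-0.2,-0.2],[0,0,0]],[[0,-0.3,-0.3],[0,0,0]],[[0,-0.4,-0.4],[0,0,0]],[[-0.1,-0.5,-0.5],[0,0,0]],[[-0.1,-0.6,-0.5],[0,0,0]],[[-0.1,-0.7,-0.5],[0,0,0]],[[-0.1,-0.8,-0.5],[0,0,0]],[[-0.1,-0.9,-0.5],[0,0,0]],[[-0.1,-1,-0.5],[0,0,0]]]' 0.4 | tail -3
python3 -m inch '[[[0,-0.1,0],[0,0,0]],[[0,-0.2,0],[0,0,0]],[[0,-0.3,0],[0,0,0]],[[0,-0.4,0],[0,0,0]],[[0,-0.5,0],[0,0,0]],[[0,-0.6,0],[0,0,0]],[[0,-0.7,0],[0,0,0]],[[0,-0.8,0],[0,0,0]],[[0,-0.8,0],[0,0,0]],[[0,-0.8,0],[0,0,0]]]' | tail -3
python3 -c "
from h import *
shot('wrist','w7.png')"
python3 to.py 484 200.8 120 5.5
```

```text
ft_force: [-0.3, -0.5, 0.2]
grip_width: 0.497
grasp_force: 0.0
ft_force: [0.6, -0.3, -0.4]
grip_width: 0.401
grasp_force: 0.0
ft_force: [-0.1, 0.0, -0.3]
grip_width: 0.4
grasp_force: 0.0
shift [-0.08  -0.314  0.133] turn [ 0.001 -0.    -0.   ] t 42.65 F [ 1.7  0.3 -0.3] grip 0.405 0.0 pos [0.5084 0.2096 0.1307]
```

View pics/w7.png

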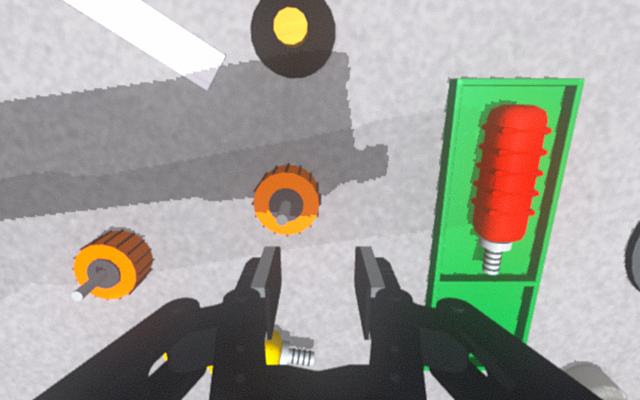

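The red handle lies in its bay. The target flap wheel's shank tip is at (282,220) and its face centre at about (286,203).

```bash
python3 - <<'E'
from find import *
o=manip.get_obs()
print(pt('wrist',o,[[282,220]],.063).round(4),pt('wrist',o,[[286,203]],.03).round(4))
print('divider',pt('wrist',o,[[442,279],[537,284]],.015).round(4))
E
python3 to.py 484 200.8 42 5.5
```

```text
[[0.4856 0.2021 0.063 ]] [[0.4852 0.2032 0.03  ]]
divider [[0.6223 0.1426 0.015 ]
 [0.7049 0.1456 0.015 ]]
shift [-0.08  -0.314  1.108] turn [ 0.001 -0.    -0.   ] t 42.65 F [ 1.7  0.3 -0.3] grip 0.405 0.0 pos [0.5084 0.2096 0.1307]
```

```bash
python3 -m inch '[[[-0.06,-0.1,0.1],[0,0,0]],[[-0.06,-0.2,0.2],[0,0,0]],[[-0.06,-0.3,0.3],[0,0,0]],[[-0.06,-0.3,0.4],[0,0,0]],[[-0.06,-0.3,0.5],[0,0,0]],[[-0.06,-0.3,0.6],[0,0,0]],[[-0.06,-0.3,0.7],[0,0,0]],[[-0.06,-0.3,0.8],[0,0,0]],[[-0.06,-0.3,0.9],[0,0,0]],[[-0.06,-0.3,1],[0,0,0]]]' | tail -3
python3 -m inch '[[[0,0,0.05],[0,0,0]],[[0,0,0.1],[0,0,0]],[[0,0,0.1],[0,0,0]],[[0,0,0.1],[0,0,0]],[[0,0,0.1],[0,0,0]],[[0,0,0.1],[0,0,0]],[[0,0,0.1],[0,0,0]],[[0,0,0.1],[0,0,0]],[[0,0,0.1],[0,0,0]],[[0,0,0.1],[0,0,0]]]' 0 50 | tail -3
python3 to.py 663.7 96.5 95 5.5
```

```text
ft_force: [-0.5, 0.3, -0.1]
grip_width: 0.399
grasp_force: 0.0
ft_force: [0.4, -1.9, 3.5]
grip_width: 0.066
grasp_force: 49.0
shift [-1.53   2.099 -0.654] turn [ 0. -0. -0.] t 44.65 F [ 0.4 -1.9  3.5] grip 0.066 49.0 pos [0.4849 0.2023 0.0426]
```

```bash
python3 -m inch '[[[0,0,-0.1],[0,0,0]],[[0,0,-0.2],[0,0,0]],[[0,0,-0.3],[0,0,0]],[[0,0,-0.4],[0,0,0]],[[0,0,-0.5],[0,0,0]],[[-0.1,0.1,-0.6],[0,0,0]],[[-0.2,0.25,-0.65],[0,0,0]],[[-0.3,0.4,-0.65],[0,0,0]],[[-0.4,0.55,-0.65],[0,0,0]],[[-0.5,0.7,-0.65],[0,0,0]]]' | tail -3
python3 -m inch '[[[-0.1,0.1,0],[0,0,0]],[[-0.2,0.2,0],[0,0,0]],[[-0.3,0.3,0],[0,0,0]],[[-0.4,0.4,0],[0,0,0]],[[-0.5,0.5,0],[0,0,0]],[[-0.6,0.6,0],[0,0,0]],[[-0.7,0.7,0],[0,0,0]],[[-0.8,0.8,0],[0,0,0]],[[-0.9,0.8,0],[0,0,0]],[[-0.95,0.8,0],[0,0,0]]]' | tail -3
python3 to.py 663.7 96.5 46 5.5
python3 -c "
from h import *
shot('wrist','w8.png')"
```

```text
ft_force: [-0.5, 0.0, -1.1]
grip_width: 0.068
grasp_force: 48.9
ft_force: [-0.5, -0.0, -1.3]
grip_width: 0.067
grasp_force: 48.9
shift [-0.063  0.601  0.605] turn [-0.     0.001 -0.002] t 46.65 F [-0.5 -0.  -1.3] grip 0.067 48.9 pos [0.6153 0.097  0.0944]
```

View pics/w8.png

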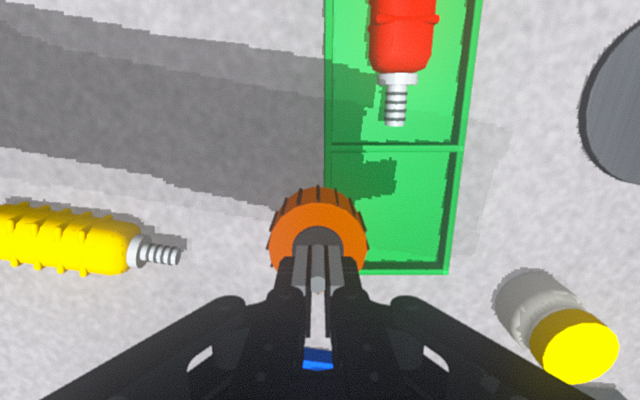

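The wheel hangs upright. The green tray's divider runs from (328,147) to (464,150), and its outer corner is at (450,273).

```bash
python3 - <<'E'
from find import *
o=manip.get_obs()
P=pt('wrist',o,[[326,147],[466,150],[450,274]],.015)*1000
a=np.radians(95.5);Y=np.array([np.cos(a),np.sin(a)]);X=np.array([Y[1],-Y[0]])
for p in P:
    d=p[:2]-[655.8,178.4]; print(p.round(1),'tray xy',round(d@X,1),round(d@Y,1))
E
python3 -m inch '[[[0,0.1,0],[0,0,0]],[[0,0.2,0],[0,0,0]],[[0,0.3,0],[0,0,0]],[[-0.03,0.4,0],[0,0,0]],[[-0.06,0.5,0],[0,0,0]],[[-0.06,0.6,0],[0,0,0]],[[-0.06,0.61,0.1],[0,0,0]],[[-0.06,0.61,0.2],[0,0,0]],[[-0.06,0.61,0.3],[0,0,0]],[[-0.06,0.61,0.35],[0,0,0]]]' | tail -3
python3 to.py 664.5 97 47 5.5
```

```text
[616.9 138.2  15. ] tray xy -42.6 -36.3
[708.4 144.8  15. ] tray xy 49.2 -38.5
[717.1  53.8  15. ] tray xy 49.0 -129.9
ft_force: [-0.8, -0.1, -1.5]
grip_width: 0.065
grasp_force: 49.0
shift [-0.018  0.012  0.226] turn [-0.002  0.    -0.   ] t 47.7 F [-0.8 -0.1 -1.5] grip 0.065 49.0 pos [0.6634 0.0983 0.065 ]
```

```bash
python3 -m inch '[[[-0.02,0.02,0.05],[0,0,0]],[[-0.02,0.02,0.1],[0,0,0]],[[-0.02,0.02,0.14],[0,0,0]],[[-0.02,0.02,0.18],[0,0,0]],[[-0.02,0.02,0.2],[0,0,0]],[[-0.02,0.02,0.21],[0,0,0]],[[-0.02,0.02,0.22],[0,0,0]],[[-0.02,0.02,0.225],[0,0,0]],[[-0.02,0.02,0.23],[0,0,0]],[[-0.02,0.02,0.235],[0,0,0]]]' | tail -3
python3 to.py 665 97 45.6 5.5
```

```text
ft_force: [0.3, -0.9, -1.6]
grip_width: 0.064
grasp_force: 49.0
shift [ 0.003 -0.014  0.027] turn [ 0. -0. -0.] t 48.7 F [ 0.3 -0.9 -1.6] grip 0.064 49.0 pos [0.6661 0.0968 0.0478]
```

```bash
python3 -m inch '[[[0,0,0.01],[0,0,0]],[[0,0,0.015],[0,0,0]],[[0,0,0.02],[0,0,0]],[[0,0,0.025],[0,0,0]],[[0,0,0.03],[0,0,0]],[[0,0,0.03],[0,0,0]],[[0,0,0.03],[0,0,0]],[[0,0,0.03],[0,0,0]],[[0,0,0.03],[0,0,0]],[[0,0,0.03],[0,0,0]]]' | tail -3
python3 to.py 665 97 45.6 5.5
```

```text
ft_force: [-2.6, 0.2, 5.2]
grip_width: 0.069
grasp_force: 49.7
shift [ 0.003 -0.014  0.001] turn [ 0. -0. -0.] t 49.7 F [-2.6  0.2  5.2] grip 0.069 49.7 pos [0.6662 0.0969 0.0457]
```

Contact made, so release, lift and back off towards the robot, then check.

```bash
python3 -m inch '[[[0,0,0],[0,0,0]],[[0,0,0],[0,0,0]],[[0,0,0],[0,0,0]],[[0,0,0],[0,0,0]],[[0,0,0],[0,0,0]],[[0,0,-0.05],[0,0,0]],[[0,0,-0.2],[0,0,0]],[[0,0,-0.4],[0,0,0]],[[0,0,-0.7],[0,0,0]],[[0,0,-1],[0,0,0]]]' 0.35 | tail -3
python3 -m inch '[[[0,-0.1,-0.1],[0,0,0]],[[0,-0.2,-0.2],[0,0,0]],[[0,-0.3,-0.3],[0,0,0]],[[0,-0.4,-0.4],[0,0,0]],[[0,-0.5,-0.5],[0,0,0]],[[0,-0.6,-0.6],[0,0,0]],[[0,-0.7,-0.7],[0,0,0]],[[0,-0.8,-0.8],[0,0,0]],[[0,-0.9,-0.9],[0,0,0]],[[0,-1,-1],[0,0,0]]]' | tail -3
python3 -m inch '[[[0,-0.1,0],[0,0,0]],[[0,-0.2,0],[0,0,0]],[[0,-0.3,0],[0,0,0]],[[0,-0.4,0],[0,0,0]],[[0,-0.5,0],[0,0,0]],[[0,-0.6,0],[0,0,0]],[[0,-0.7,0],[0,0,0]],[[0,-0.8,0],[0,0,0]],[[0,-0.9,0],[0,0,0]],[[0,-0.9,0],[0,0,0]]]' | tail -3
python3 -c "
from h import *
shot('scene','s1.png')"
```

```text
ft_force: [0.3, -0.7, 0.9]
grip_width: 0.347
grasp_force: 0.0
ft_force: [-0.4, 0.6, -0.7]
grip_width: 0.351
grasp_force: 0.0
ft_force: [0.4, -0.1, -0.6]
grip_width: 0.349
grasp_force: 0.0
```

View pics/s1.png

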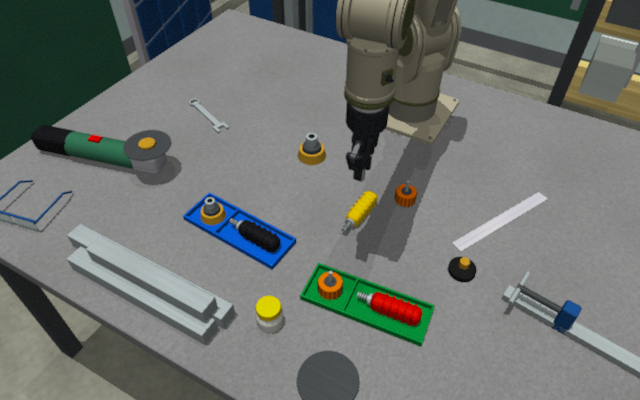

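The scene view shows both kits complete: black handle and upright brush (212,210) in blue, red handle and upright wheel (330,285) in green. The yellow handle and the backing pad have not moved.

```bash
python3 -c "
from workcell import manip
print(manip.hand_in())"
```

```text
the job is handed in; nothing more can be done
None
```

Both grinder kits are made up as asked and the job is handed in at about 53 s; the one hitch was the fingertips pressing on the cup brush's shell while gripping it (about 50 N at the wrist), after which it was set upright on the tray floor.

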